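# Unlock the grater from the one-handed kitchen station

### The job

Pull the blue spring sleeve of the coupler straight back, away from the grater, until the square grater pops loose, then let go so that the sleeve springs fully home. Draw the loosened grater out of the coupler and lay it gently, lying flat, on the floor of the black tray, and let go of it. Leave the bowl in the tray and the other things on the table where they are.

Things in the scene. Friction and masses are not known exactly. Their poses are not given: they have to be found in the camera images.
- station: Fixed kitchen station: white board 300 (x) x 130 (y) x 15 mm, origin at the centre of its underside on the table, z up. Coupler axis along station x at y 0, 70 mm above the table; +x is the way out. Along x: grey block -136 to -82 mm (97 mm high), sleeve around a barrel, grey rest block under the grater 25 to 115 mm (30 mm wide, 47 mm high: fingers pass both sides of it).
- mouth (a point): Centre of the coupler's open mouth (bore 25 mm, barrel 32 mm diameter), at (-20, 0, 70) mm in the station's frame; axes as the station's. Locked, the grater's prism starts 25 mm out from here. Popped, some 8 mm of its shank is still in the bore and it lies on the rest block: draw it at least 15 mm more along station +x before lifting.
- sleeve_grip (a point): Middle of the sleeve's blue barrel, on the axis; moves with the sleeve. Home: at (-37, 0, 70) mm in the station's frame; axes as the station's. The barrel is 40 mm in diameter, 17 mm long to each side of this point; behind it (station -x) an orange rim, 52 mm diameter, 8 mm thick. Can be gripped across from above, even against the rim; free space above and beside.
- sleeve (a joint): How far the sleeve is pulled back (to station -x), m: 0 home, 0.016 the stop. A spring pushes it home with 4 N (home) to 9 N (stop); it snaps home when released. At 9 to 11 mm back a hidden pin frees the grater; an ejector spring then pushes it about 28 mm out along station +x within about half a second. Keep the sleeve back until then.
- grater: Loose square grater, about 0.22 kg: prism 95 mm long (its x), 46 x 46 mm (y, z), aluminium with dark holes and green end bands; origin at the prism's centre. A steel shank, 22 mm diameter, sticks 61 mm out of its -x end. At the start locked in the coupler: x along station x, origin at (52.5, 0, 70) mm in the station's frame. Grip it across its width from above.
- tray: Fixed black tray, red-brown rim, 340 (x) x 250 (y) mm, rim 28 mm high, walls 8 mm thick. Origin at the centre of its underside on the table, z up; floor 8 mm above it. A bowl stands in its -x half; the +x half is empty, room for the grater lying along tray y with its origin near x = 70 mm, 31 mm above the table, and the whole of it between the walls.
- bowl: White ceramic bowl, 104 mm wide, 55 mm high, loose, standing in the tray. Origin at the centre of its foot.
- mug: White mug, 80 mm wide, 95 mm high, loose, beyond the station. Origin at the centre of its foot.
- canister: Green canister with steel lid, 76 mm wide, 120 mm high, loose. Origin at the centre of its foot.
- sauce: Amber sauce bottle with red cap, 60 mm wide, 130 mm high, loose. Origin at the centre of its foot.
- brush: Wooden brush lying on the table between the robot and the station, loose, long axis x. Origin under its middle.
- plate: Blue plate, 170 mm wide, 18 mm high, loose, at the left. Origin at the centre of its underside.
Mind the look-alikes: they are no part of the job. Leave any pink look-alike of the grater alone.

How it is judged:
On the way, in this order (a step that is already met when the one before it is completed fails the run):
1. the sleeve is pulled back (more than 7 mm) (value of joint sleeve above 0.007 m), for 0.1 s.
2. the grater has popped at least 20 mm out and the released sleeve is back home (within 2 mm) with no finger touching it or the station (x of grater in the frame of station above 0.0725 m and value of joint sleeve below 0.002 m and contact force between the fingers and station below 0.5 N), for 0.1 s.
At the end, for the whole second after the job is handed in: The grater lies flat on the tray's floor (long axis level within 4.5 degrees, its centre inside the tray and 27 to 35 mm above the tray's underside), at rest and released, and the sleeve is home within 2 mm (value of joint sleeve below 0.002 m and x of grater in the frame of tray between -0.145 and 0.145 m and y of grater in the frame of tray between -0.105 and 0.105 m and z of grater in the frame of tray between 0.027 and 0.035 m and angle between grater's own x axis and vertical between 1.49 and 1.65 rad and linear speed of grater below 0.02 m/s); the robot touches nothing.
It fails at once if the grater strikes the tray with more than 45 N (dropped or slammed) (contact force between grater and tray above 45 N).
It fails at once if the grater is let fall (moves faster than 0.7 m/s with no finger on it, a drop of some 25 mm) (contact force between the fingers and grater below 0.1 N and linear speed of grater above 0.7 m/s).
It fails at once if the bowl is moved more than 20 mm or tipped (distance of bowl from where it was at the start of the episode above 0.02 m or angle between bowl's own z axis and vertical above 0.4 rad).
It fails at once if another thing on the table is moved more than 30 mm (distance of any of mug, canister, sauce, brush, plate from where it was at the start of the episode above 0.03 m).
It also fails if it takes over 53 s, if anything falls off the work surface, if the arm or the gripper's body presses on something with over 40 N, if the wrist force passes 120 N, or if a joint passes its speed limit or range.

### The arm

A 6-joint arm with a two-finger parallel gripper is mounted at the origin on the work surface. World frame = base frame: x ahead of the robot, y to its left, z up, the work surface at z = 0. Lengths are in m, angles in rad, forces in N, time in s.
With the tool pointing down it reaches from about 0.325 to 0.9 m from the base axis. Payload 6.1 kg.
Tool frame: the origin (TCP) lies at the very end of the fingers, on their centre line; the grasp point (between the pads) lies tcp_to_grasp behind it (tcp_to_grasp is the distance from the TCP to the grasp point, in m); z points along the fingers, y is the line along which they close (so a half turn about z gives the same grasp; the last joint's range is limited). The gripper opens to 87 mm and grips with 3 to 60 N. Pads are 19 mm wide; open, the fingers measure 117 mm over their backs; the gripper's body (75 mm by 190 mm) begins 51 mm behind the grasp point.
Start: joints at [1.217, 0.22, 1.526, -0, 1.395, -0.126], TCP at [0.141, 0.609, 0.223] pointing down, gripper open.
Joint ranges: [-2.98, 2.98], [-0.91, 2.08], [0.09, 2.57], [-1.24, 4.39], [0.2, 2.65], [-2.68, 2.68]. Speed limits (rad/s): [2.57, 2.57, 3.01, 3.14, 3.14, 3.14].

### API

Orientations are given as a unit quaternion [x, y, z, w].
In Python, from cell import * gives the robot as it stands.
- The arm moves only by the tool jog_arm, never from a script. Its arguments are lists of equal length, an entry for each row: "dp": the shift along the tool's x, y, z scaled (see below), a list of three; "twist": the turn about the tool's z scaled (see below). In form: {"dp": [[dx, dy, dz], ...], "twist": [twist, ...]}. A call has 1 to 5 rows; each row is the pose to reach, as a shift and turn from the pose commanded when the call began, along the tool's axes at that moment; what a row does not reach only later rows make up. The controller multiplies each number of a shift by 0.5 m and each number of a turn by 90 degrees. A row lasts 1/12 s, in which the tool goes at most 41.7 mm and 7.16 degrees, less where a joint would pass 70% of its speed; a pose out of reach is approached as far as the arm can. A call with a number of a shift or a turn outside -1 to 1 is refused whole. A call with a gripper value outside its range is refused whole. "hand" is the opening, from 0 (shut) to 1 (fully open), set as the call begins (left out, the last holds). The fingers move at their own pace and stop on an object; "newtons" is the grip in N (left out, the last holds). Time passes only in rows, so rows that repeat a pose let the fingers close. It gives the time, the measured TCP pose, the force and the opening at its end, in the units of the state.
- read_state(): the state, without advancing time (a new reading comes with each control period).
- get_image(name): name is "scene" or "top"; returns the picture (420x560x3 uint8, red, green, blue); there is no depth.
- camera_params(name): a dict with "intrinsics" (3x3 intrinsics, pixels), "R" (3x3) and "t" (3): a world point X has camera coordinates R X + t. Camera axes: x right, y down, z forward; pixel columns grow to the right and rows downward; lengths in m; the calibration is good to about 2 mm. A picture is of the moment at which its call begins. camera_params takes no time and is no camera call.
- close_job(): hands the job in, once; it reports no verdict.
Trained networks look in the newest picture that a camera, given by its name, has taken for a name from the list of things; names that differ only in an ending like _2 or _b are one class to them, and where a whole thing is asked for, a point or a joint stands for the part that bears it (a point fixed in the world has none). Each returns a list of dicts, best first, with "conf" (0 to 1); they miss things now and then, are a little off and sometimes report something else, mostly with a low value. They report only what shows in the picture. A call takes as long as a camera call. They do not tell look-alikes from the thing itself.
- recognise(label, camera): "centre" ([column, row] in pixels, amid what is visible of it).
- place_of(label, camera): "centre" ([column, row] in pixels: a listed point, or the origin of a listed thing).
The state is a dict: "clock": time; "qpos": joint angles; "joint_vel": joint speeds; "effort": joint torques, N m; "tcp_pos": TCP position; "eef_rot": TCP orientation; "ft_force": force on the tool from outside, world axes, zero at the start; "wrist_torque": the same for the moment, N m; "opening": finger opening in m.
Only numpy, scipy, OpenCV 4.12 (cv2) and the standard library are available. Lean on these libraries where they do the work, as an engineer would, in place of code of your own. Each camera call takes 0.05 s, during which the arm holds its last target. There are 200 camera calls.

## Working session

There is one attempt and no reset: what is moved stays moved. The work goes in short steps, Python scripts to look and compute and a tool call to move; the robot and the scene stay as the last step left them, time stands still between calls to the robot, and variables do not carry over. Pictures are saved under pics/ and viewed, on a budget of 10 in all, crops included, one or two more only if the job needs it, and the job is handed in when it is done.

Besides the shell and the picture viewer there is one more tool, called after ">>>" in YAML: its name, and indented under it one key for each argument. jog_arm: Moves the arm, as the interface text tells. Its arguments: {"type":"object","properties":{"dp":{"type":"array","items":{"type":"array","items":{"type":"number","minimum":-1,"maximum":1}}},"twist":{"type":"array","items":{"type":"number","minimum":-1,"maximum":1}},"hand":{"type":"number"},"newtons":{"type":"number"}},"required":["dp","twist"]}

```bash
mkdir -p pics; python3 - <<'E'
from cell import *
import cv2,numpy as np
s=read_state();print(s['clock'],s['tcp_pos'],s['eef_rot'],s['opening'])
for c in("scene","top"):
    im=get_image(c);cv2.imwrite(f"pics/{c}0.png",im[:,:,::-1])
    p=camera_params(c);print(c,p['intrinsics'],p['R'],p['t'])
    for l in("station","mouth","sleeve_grip","grater","tray","bowl"):
        print(l,[(np.round(d['centre'],1).tolist(),round(d['conf'],2)) for d in place_of(l,c)[:3]])
E
ls; python3 -c "import cell;print(getattr(cell,'tcp_to_grasp',None))"
```

```text
0.0 [0.14095481 0.60825119 0.22143796] [ 1.13658202e-01  9.93519428e-01 -9.52377153e-04 -2.26977351e-04] 0.08703862314659591
scene [[420.75936458   0.         286.38678008]
 [  0.         420.75936458 219.66893224]
 [  0.           0.           1.        ]] [[-0.51368051  0.85797896  0.0021074 ]
 [ 0.50006121  0.30138571 -0.81185309]
 [-0.69718801 -0.41597928 -0.58385796]] [ 0.18429737 -0.19455221  1.39780774]
station [([347.9, 302.0], 0.57)]
mouth [([359.8, 281.9], 0.97)]
sleeve_grip [([366.7, 282.0], 0.69)]
grater [([419.7, 219.1], 0.64), ([327.2, 262.8], 0.6)]
tray [([191.7, 207.1], 0.67)]
bowl [([223.6, 195.2], 0.76)]
top [[395.04013616   0.         281.81145709]
 [  0.         395.04013616 203.52201371]
 [  0.           0.           1.        ]] [[ 0.00556596 -0.99998273 -0.00188675]
 [-0.98138121 -0.00510016 -0.19200239]
 [ 0.19198945  0.0029203  -0.98139265]] [0.0730487  0.51090432 0.9370037 ]
station [([207.7, 187.7], 0.7)]
mouth []
sleeve_grip [([187.6, 176.9], 0.67), ([390.1, 255.3], 0.65)]
grater [([219.7, 183.5], 0.84)]
tray [([404.9, 228.4], 0.64)]
bowl [([389.1, 252.4], 0.88)]
pics
0.0187
```

View pics/scene0.png

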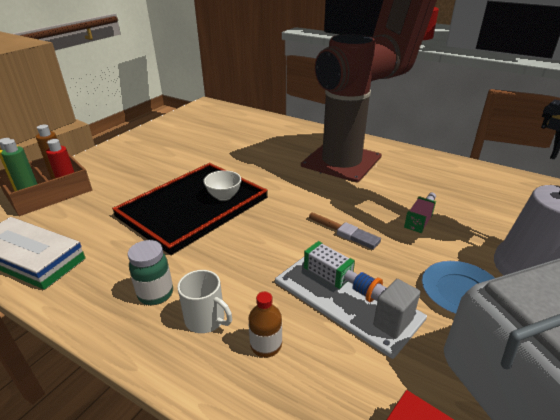

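View pics/top0.png

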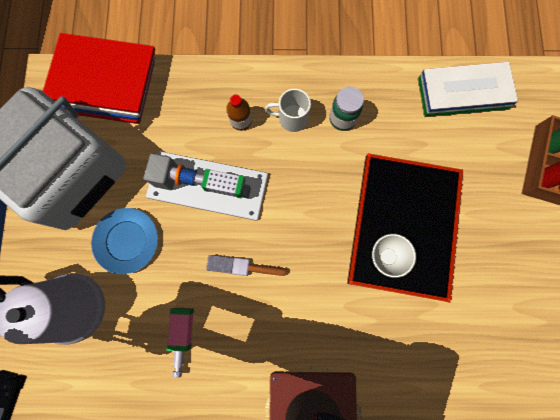

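The first picture shows the grater on the station at scene (327,263) and top (223,182), blue sleeve at scene (365,284) and top (188,177). A look-alike (pink, green ends) lies loose at scene (422,212) and top (180,330). I choose the aluminium one in the station. The tray is at top (406,228), with the bowl at (393,255). Next is a close crop.

```bash
python3 - <<'E'
import cv2,numpy as np
a=cv2.imread('pics/top0.png')[140:230,135:285];b=cv2.imread('pics/scene0.png')[230:350,265:435]
a=cv2.resize(a,(600,360),interpolation=cv2.INTER_CUBIC);b=cv2.resize(b,(340,240))
b=cv2.resize(b,(340,240));o=np.zeros((600,600,3),np.uint8);o[:360]=a;o[360:,:340]=b;cv2.imwrite('pics/crop.png',o)
E
```

```text
(no output)
```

View pics/crop.png

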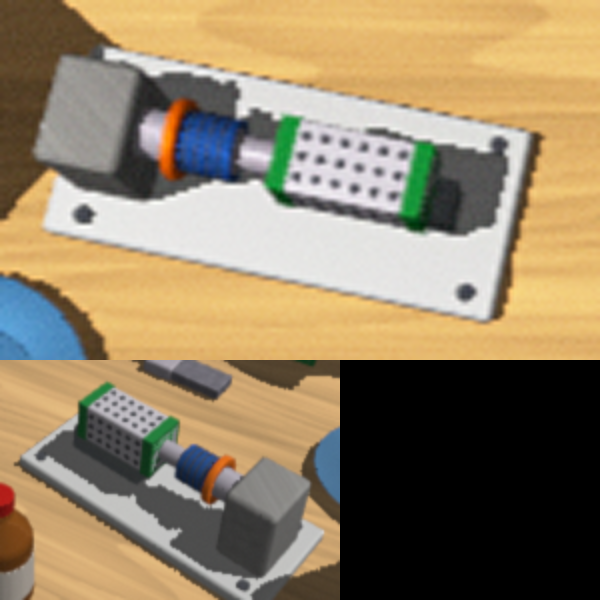

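```bash
cat > h.py <<'E'
from cell import *
import cv2,numpy as np
from scipy.optimize import least_squares
from scipy.spatial.transform import Rotation as R
def proj(c,X):
    p=camera_params(c);q=(np.atleast_2d(X)@p['R'].T+p['t'])@p['intrinsics'].T
    return q[:,:2]/q[:,2:]
def back(c,uv,z):
    p=camera_params(c);d=p['R'].T@np.linalg.solve(p['intrinsics'],[*uv,1]);o=-p['R'].T@p['t']
    return o+d*(z-o[2])/d[2]
def loc(pose,P):
    x,y,a=pose;P=np.atleast_2d(P);c,s=np.cos(a),np.sin(a)
    return np.c_[x+c*P[:,0]-s*P[:,1],y+s*P[:,0]+c*P[:,1],P[:,2]]
def fit(obs,x0):
    f=lambda p:np.concatenate([(proj(c,loc(p,P))-uv).ravel() for c,P,uv in obs])
    r=least_squares(f,x0,x_scale=[.1,.1,.5]);return r.x,r.fun.reshape(-1,2)
E
python3 - <<'E'
from h import *
t=lambda x,y:(135+(x+.5)/4-.5,140+(y+.5)/4-.5)
s=lambda x,y:(265+(x+.5)/2-.5,230+(y-360+.5)/2-.5)
T=cv2.imread('pics/top0.png')
h=cv2.cvtColor(T,cv2.COLOR_BGR2HSV)
m=cv2.inRange(h,(100,130,40),(125,255,255));m[:160]=0;m[195:]=0;m[:,:170]=0;m[:,205:]=0
ys,xs=np.nonzero(m);print('blue',xs.mean(),ys.mean(),len(xs))
obs=[('top',[.15,.065,.015],t(533,131)),('top',[.15,-.065,.015],t(490,319)),('top',[-.15,-.065,.015],t(44,229)),
('scene',[.15,.065,.015],s(21,461)),('scene',[-.15,-.065,.015],s(323,532))]
p,r=fit(obs,[.55,.2,-1.7]);print(p,np.degrees(p[2]));print(r.round(1))
for c in('top','scene'):
    print(c,proj(c,loc(p,[[-.037,0,.07],[-.02,0,.07],[.0525,0,.07],[.0525,0,.093]])).round(1).tolist())
m=(cv2.inRange(h,(0,150,90),(8,255,255)));m[:140]=0;m[310:]=0;m[:,:330]=0;m[:,480:]=0
q=cv2.boxPoints(cv2.minAreaRect(cv2.findNonZero(m)));print(q)
w=np.array([back('top',u,.028) for u in q]);print(w.round(3),w.mean(0));print(np.linalg.norm(np.diff(w,axis=0),axis=1))
E
```

```text
blue 186.55392156862746 175.83823529411765 204
[ 0.56828802  0.27272051 -1.76776053] -101.28521765838208
[[ 0.  -0.8]
 [ 0.3  0.1]
 [-1.1 -0.3]
 [-1.8 -1.9]
 [ 1.5 -0.2]]
top [[187.9, 175.7], [194.6, 177.1], [223.0, 182.8], [221.6, 180.4]]
scene [[364.7, 285.6], [357.5, 281.5], [328.5, 265.0], [329.2, 256.6]]
[[347.32648 286.51752]
 [366.69562 153.21219]
 [469.14807 168.09845]
 [449.77893 301.40378]]
[[ 0.308 -0.086  0.028]
 [ 0.65  -0.146  0.028]
 [ 0.611 -0.41   0.028]
 [ 0.274 -0.334  0.028]] [ 0.46085625 -0.24390169  0.028     ]
[0.34697046 0.26730921 0.34521342]
```

```bash
python3 - <<'E'
from h import *
o=[('top',[.17*a,.125*b,.028],u) for a,b,u in((1,1,(368,155)),(1,-1,(463,169)),(-1,-1,(450,300)),(-1,1,(349,284)))]
p,r=fit(o,[.46,-.24,-.15]);print('tray',p,np.degrees(p[2]));print(r.round(1).tolist())
o=[('scene',[.17*a,.125*b,.028],u) for a,b,u in((1,1,(166,243)),(-1,-1,(211,167)),(1,-1,(116,209)),(-1,1,(268,196)))]
p2,r=fit(o,[.46,-.24,-.15]);print('tray sc',p2,r.round(1).tolist())
print('bowl',back('top',(392,254),.03))
for n,uv,z in(('kettle',(80,305),.1),('kettle',(55,312),.25),('kettleright',(104,310),.1),('toasterR',(125,165),.15),('tip',(118,325),0)):print(n,back('top',uv,z))
for n,uv in(('kettle',(550,195)),('kettlebase',(505,265))):print(n,back('scene',uv,.2),back('scene',uv,.0))
print(proj('top',[[.141,.608,.222]]),proj('scene',[[.141,.608,.222]]))
E
```

```text
tray [ 0.46169878 -0.24181716 -0.1668139 ] -9.557732690917542
[[-0.8, -1.8], [-0.2, -0.0], [0.9, 1.8], [0.1, -0.2]]
tray sc [ 0.46501723 -0.23478288 -0.21625497] [[0.1, 5.2], [2.2, -3.8], [-3.2, -1.9], [1.2, -3.8]]
bowl [ 0.38796935 -0.19861276  0.03      ]
kettle [0.26498285 0.52966881 0.1       ]
kettle [0.26111515 0.50077403 0.25      ]
kettleright [0.25437819 0.47447133 0.1       ]
toasterR [0.57863633 0.43410475 0.15      ]
tip [0.21134549 0.48018825 0.        ]
kettle [0.26935764 0.57087675 0.2       ] [-0.12258844  0.60971844  0.        ]
kettlebase [0.54479739 0.52450288 0.2       ] [0.27318717 0.54308445 0.        ]
[[ -0.52009889 376.12108121]] [[577.29649177 164.13231831]]
```

>>> jog_arm:
  dp:
    - [0, 0, -0.08]
    - [0, 0, -0.16]
    - [0, 0, -0.24]
    - [0, 0, -0.32]
    - [0, 0, -0.38]
  twist: [0, 0, 0, 0, 0]
  hand: 1
  newtons: 35

```text
clock: 1.12
tcp_pos: [0.1412, 0.6091, 0.4169]
eef_rot: [0.114, 0.994, 0.002, 0.0]
ft_force: [0.4, 1.0, -0.1]
opening: 0.0869
```

>>> jog_arm:
  dp:
    - [-0.07, -0.027, 0]
    - [-0.14, -0.054, 0]
    - [-0.21, -0.081, 0]
    - [-0.28, -0.108, 0]
    - [-0.35, -0.135, 0]
  twist: [0.07, 0.14, 0.21, 0.28, 0.35]

```text
clock: 1.53
tcp_pos: [0.2975, 0.5025, 0.4128]
eef_rot: [0.381, 0.924, 0.0, 0.0]
ft_force: [0.1, -0.5, 0.1]
opening: 0.087
```

```bash
cat >> h.py <<'E'
ST=np.array([.5683,.2727,-1.7678]);TR=np.array([.4617,-.2418,-.167])
def go(x,y,z,yaw):
    s=read_state();r=R.from_quat(s['eef_rot']);m=r.as_matrix();d=m.T@(np.array([x,y,z])-s['tcp_pos'])
    now=np.arctan2(m[1,1],m[0,1]);e=(yaw-now+np.pi/2)%np.pi-np.pi/2
    print('dp',(d/.5).round(4),'twist',round(-e/(np.pi/2),4),'rows',round(np.linalg.norm(d)/.0417,1),'tilt',m[2,2].round(4),'t',s['clock'],'f',np.round(s['ft_force'],1))
E
python3 -c "
from h import *
P=loc(ST,[-.042,0,.17])[0];print(P);go(*P,ST[2]+np.pi/2)"
```

```text
[0.57652074 0.31388761 0.17      ]
dp [-0.6617  0.1258  0.4856] twist 0.6273 rows 10.0 tilt -1.0 t 1.5333 f [ 0.1 -0.5  0.1]
```

>>> jog_arm:
  dp:
    - [-0.075, 0.015, 0]
    - [-0.15, 0.03, 0]
    - [-0.225, 0.045, 0.0]
    - [-0.3, 0.06, 0.02]
    - [-0.37, 0.07, 0.05]
  twist: [0.07, 0.14, 0.21, 0.28, 0.35]

```text
clock: 1.95
tcp_pos: [0.4551, 0.3977, 0.3894]
eef_rot: [0.618, 0.786, 0.002, 0.001]
ft_force: [0.3, 0.0, -0.1]
opening: 0.0874
```

```bash
python3 -c "
from h import *
P=loc(ST,[-.042,0,.17])[0];print(P);go(*P,ST[2]+np.pi/2)"
```

```text
[0.57652074 0.31388761 0.17      ]
dp [-0.2207  0.1949  0.4392] twist 0.2767 rows 6.3 tilt -1.0 t 1.95 f [ 0.3  0.  -0.1]
```

>>> jog_arm:
  dp:
    - [-0.05, 0.045, 0.03]
    - [-0.095, 0.085, 0.08]
    - [-0.14, 0.125, 0.13]
    - [-0.18, 0.16, 0.19]
    - [-0.22, 0.195, 0.25]
  twist: [0.06, 0.12, 0.17, 0.22, 0.277]

```text
clock: 2.37
tcp_pos: [0.5753, 0.3144, 0.2619]
eef_rot: [0.773, 0.635, 0.001, 0.0]
ft_force: [0.1, 0.7, -1.0]
opening: 0.087
```

>>> jog_arm:
  dp:
    - [0, 0, 0.08]
    - [0, 0, 0.14]
    - [0, 0, 0.19]
    - [0, 0, 0.19]
    - [0, 0, 0.19]
  twist: [0, 0, 0, 0, 0]

```text
clock: 2.78
tcp_pos: [0.5729, 0.315, 0.1661]
eef_rot: [0.772, 0.636, -0.002, -0.001]
ft_force: [-0.4, -0.5, 1.2]
opening: 0.0872
```

```bash
python3 - <<'E'
from h import *
P=loc(ST,[-.042,0,.17])[0];go(*P,ST[2]+np.pi/2);print(read_state()['tcp_pos'])
o=[]
for c,(u,v) in(('top',(175,150)),('scene',(330,250))):
    im=get_image(c);cv2.imwrite(f'pics/{c}1.png',im[:,:,::-1]);
    if c=='scene':o.append(cv2.resize(im[190:340,280:430,::-1],(600,600),interpolation=cv2.INTER_CUBIC))
cv2.imwrite('pics/c1.png',o[0])
for c in('top','scene'):
    for l in('sleeve_grip','mouth'):print(c,l,[(np.round(d['centre'],1).tolist(),round(d['conf'],2)) for d in place_of(l,c)[:3]])
E
```

```text
dp [-0.0008  0.0076 -0.0079] twist 0.0034 rows 0.1 tilt -1.0 t 2.7833 f [-0.4 -0.5  1.2]
[0.57285453 0.3149916  0.16605866]
top sleeve_grip [([187.8, 176.8], 0.66)]
top mouth [([191.1, 178.6], 0.83)]
scene sleeve_grip [([366.6, 283.1], 0.78)]
scene mouth []
```

View pics/c1.png

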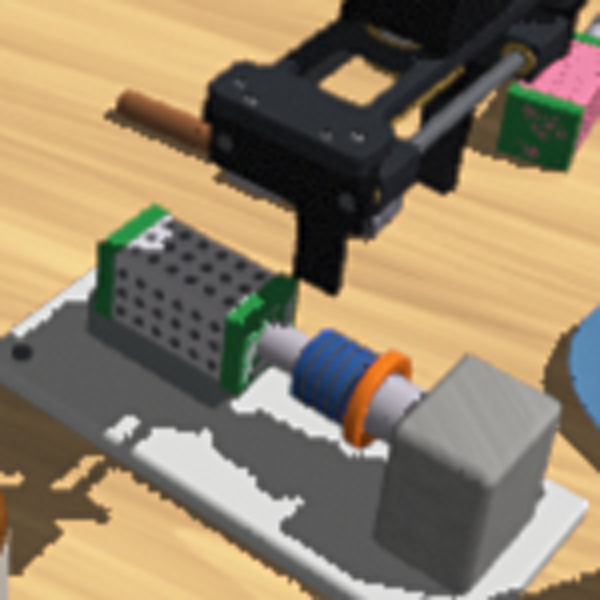

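```bash
python3 - <<'E'
from h import *
P={}
for c,(x0,x1,y0,y1) in(('top',(160,200,160,195)),('scene',(355,390,265,305))):
    im=cv2.imread(f'pics/{c}0.png');b=cv2.resize(im[y0:y1,x0:x1],None,fx=4,fy=4,interpolation=cv2.INTER_CUBIC)
    h=cv2.cvtColor(b,cv2.COLOR_BGR2HSV);m=cv2.inRange(h,(5,190,100),(18,255,255))
    n,l,s,ce=cv2.connectedComponentsWithStats(m);k=1+np.argmax(s[1:,4]);pts=cv2.findNonZero((l==k).astype(np.uint8))
    (a,bb),wh,an=cv2.minAreaRect(pts);P[c]=np.array([x0+(a+.5)/4-.5,y0+(bb+.5)/4-.5]);print(c,P[c],np.array(wh)/4,an,proj(c,loc(ST,[-.058,0,.07])))
def tri(a,b):
    f=lambda X:np.r_[proj('top',X)[0]-a,proj('scene',X)[0]-b]
    r=least_squares(f,[.57,.31,.07]);return r.x,r.fun
for n,(a,b) in {'rim':(P['top'],P['scene']),'net':((187.7,176.8),(366.6,282.6))}.items():
    X,f=tri(a,b);d=X[:2]-ST[:2];c,s=np.cos(ST[2]),np.sin(ST[2]);print(n,X,f.round(1),'local',c*d[0]+s*d[1],-s*d[0]+c*d[1])
E
```

```text
top [177.70315361 174.23540688] [ 4.65930128 20.18382263] 9.706653594970703 [[179.71138702 174.0813078 ]]
scene [372.67212677 288.45731354] [ 9.0189991  24.80077362] 34.438987731933594 [[373.79716287 290.75372951]]
rim [0.57921658 0.3291009  0.07571286] [ 1.6 -0.6  1.3 -0. ] local -0.05744668959756813 -0.0003340284101437368
net [0.57101315 0.30961274 0.07456317] [-0.6  0.2 -0.5  0. ] local -0.03672979923227797 -0.004564327684789964
```

```bash
python3 -c "
from h import *
P=loc(ST,[-.041,-.002,.053])[0];print(P);go(*P,ST[2]+np.pi/2)"
```

```text
[0.57436369 0.31329842 0.053     ]
dp [-0.0064 -0.0011  0.2343] twist 0.0036 rows 2.8 tilt -1.0 t 3.0833 f [ 0.6 -0.6 -0.7]
```

>>> jog_arm:
  dp:
    - [-0.003, -0.002, 0.06]
    - [-0.003, -0.002, 0.12]
    - [-0.003, -0.002, 0.18]
    - [-0.003, -0.002, 0.234]
    - [-0.003, -0.002, 0.234]
  twist: [0, 0, 0, 0, 0]

```text
clock: 3.5
tcp_pos: [0.5687, 0.3126, 0.0449]
eef_rot: [0.771, 0.636, -0.004, -0.001]
ft_force: [-1.9, -0.2, -1.8]
opening: 0.0869
```

```bash
python3 - <<'E'
from h import *
P=loc(ST,[-.041,-.002,.053])[0];go(*P,ST[2]+np.pi/2);print(read_state()['tcp_pos'])
im=get_image('scene');cv2.imwrite('pics/c2.png',cv2.resize(im[210:330,300:420,::-1],(480,480),interpolation=cv2.INTER_CUBIC))
go(*P,ST[2]+np.pi/2)
E
```

```text
dp [ 0.0034  0.0108 -0.0163] twist 0.0035 rows 0.2 tilt -1.0 t 3.5 f [-1.9 -0.2 -1.8]
[0.5686939  0.31262485 0.04490371]
dp [ 0.0015  0.008  -0.0102] twist 0.0035 rows 0.2 tilt -1.0 t 3.55 f [ 0.  -0.1  0.6]
```

View pics/c2.png

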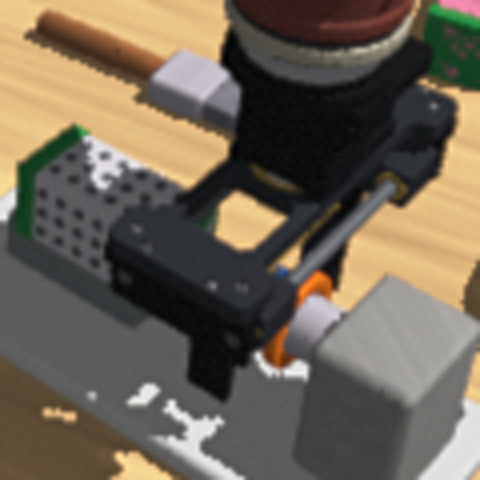

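The picture shows the near finger (crop 210,385) beside the sleeve, just grater-side of the orange rim (crop 290,320). I'll close here.

>>> jog_arm:
  dp:
    - [0, 0.003, -0.005]
    - [0, 0.003, -0.005]
    - [0, 0.003, -0.005]
    - [0, 0.003, -0.005]
    - [0, 0.003, -0.005]
  twist: [0, 0, 0, 0, 0]
  hand: 0
  newtons: 30

```text
clock: 3.97
tcp_pos: [0.575, 0.3143, 0.0547]
eef_rot: [0.772, 0.636, 0.001, 0.0]
ft_force: [-0.1, -0.5, -0.5]
opening: 0.0613
```

>>> jog_arm:
  dp:
    - [0, 0, 0]
    - [0, 0, 0]
    - [0, 0, 0]
    - [0, 0, 0]
    - [0, 0, 0]
  twist: [0, 0, 0, 0, 0]

```text
clock: 4.38
tcp_pos: [0.5733, 0.314, 0.053]
eef_rot: [0.771, 0.636, -0.001, -0.0]
ft_force: [-4.5, 0.7, 4.0]
opening: 0.0395
```

The opening is 39.5 mm, which matches the 40 mm barrel. Next I pull back along tool +x.

>>> jog_arm:
  dp:
    - [0.007, 0, 0]
    - [0.014, 0, 0]
    - [0.02, 0, 0]
    - [0.026, 0, 0]
    - [0.028, 0, 0]
  twist: [0, 0, 0, 0, 0]

```text
clock: 4.8
tcp_pos: [0.5757, 0.3262, 0.053]
eef_rot: [0.771, 0.636, -0.002, 0.0]
ft_force: [-7.2, -6.9, 7.0]
opening: 0.0393
```

>>> jog_arm:
  dp:
    - [0, 0, 0]
    - [0, 0, 0]
    - [0, 0, 0]
    - [0, 0, 0]
    - [0, 0, 0]
  twist: [0, 0, 0, 0, 0]

```text
clock: 5.22
tcp_pos: [0.5757, 0.3259, 0.053]
eef_rot: [0.772, 0.636, -0.002, 0.0]
ft_force: [-7.2, -6.9, 7.2]
opening: 0.0393
```

>>> jog_arm:
  dp:
    - [0, 0, 0]
    - [0, 0, 0]
    - [0, 0, 0]
  twist: [0, 0, 0]

```text
clock: 5.47
tcp_pos: [0.5757, 0.3259, 0.053]
eef_rot: [0.772, 0.636, -0.002, 0.0]
ft_force: [-6.5, -6.2, 7.7]
opening: 0.0392
```

```bash
python3 - <<'E'
from h import *
im=get_image('scene');cv2.imwrite('pics/c3.png',cv2.resize(im[210:330,290:410,::-1],(480,480),interpolation=cv2.INTER_CUBIC))
E
```

```text
(no output)
```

View pics/c3.png

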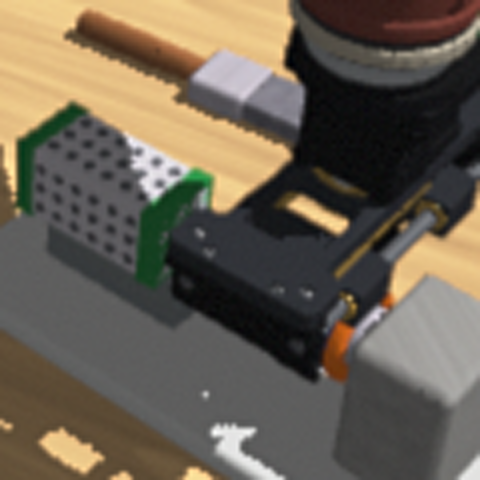

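The grater has popped: its green far band went from scene col ≈305 to ≈295 (about 27 mm). Release.

>>> jog_arm:
  dp:
    - [0, 0, 0]
    - [0, 0, 0]
    - [0, 0, 0]
    - [0, 0, 0]
    - [0, 0, 0]
  twist: [0, 0, 0, 0, 0]
  hand: 1

```text
clock: 5.93
tcp_pos: [0.5772, 0.3276, 0.0529]
eef_rot: [0.772, 0.636, 0.0, 0.0]
ft_force: [0.8, 0.3, -0.5]
opening: 0.0651
```

>>> jog_arm:
  dp:
    - [0, 0, 0]
    - [0, 0, 0]
    - [0, 0, -0.06]
    - [0, 0, -0.13]
    - [0, 0, -0.2]
  twist: [0, 0, 0, 0, 0]

```text
clock: 6.35
tcp_pos: [0.5761, 0.3275, 0.1531]
eef_rot: [0.771, 0.636, -0.001, -0.0]
ft_force: [1.1, 0.7, 0.7]
opening: 0.0866
```

>>> jog_arm:
  dp:
    - [-0.06, 0, 0]
    - [-0.12, 0, 0]
    - [-0.18, 0, 0]
    - [-0.24, 0, 0]
    - [-0.27, 0, 0]
  twist: [0, 0, 0, 0, 0]

```text
clock: 6.77
tcp_pos: [0.5507, 0.1926, 0.1533]
eef_rot: [0.772, 0.636, -0.0, 0.0]
ft_force: [-0.3, -0.5, -0.8]
opening: 0.0867
```

```bash
python3 - <<'E'
from h import *
o=np.zeros((400,800,3),np.uint8)
for i,(c,x,y) in enumerate((('scene',290,215),('top',155,130))):
    im=get_image(c);cv2.imwrite(f'pics/{c}3.png',im[:,:,::-1]);o[:,400*i:400*i+400]=cv2.resize(im[y:y+100,x:x+100,::-1],(400,400),interpolation=cv2.INTER_CUBIC)
    print(c,[(np.round(d['centre'],1).tolist(),round(d['conf'],2)) for d in place_of('grater',c)[:3]],proj(c,loc(ST,[[.0805,0,.07],[-.037,0,.07]])))
cv2.imwrite('pics/c4.png',o)
P=loc(ST,[.0805,-.001,.053])[0];go(*P,ST[2]+np.pi/2)
E
```

```text
scene [([420.6, 217.3], 0.76), ([316.1, 258.2], 0.69), ([206.1, 317.9], 0.54)] [[317.9532288  259.01008845]
 [364.67504106 285.56839711]]
top [] [[234.09581524 184.97252328]
 [187.91740496 175.7246736 ]]
dp [-0.0034  0.0003  0.201 ] twist 0.0028 rows 2.4 tilt -1.0 t 6.9667 f [-0.4 -0.1 -0.7]
```

View pics/c4.png

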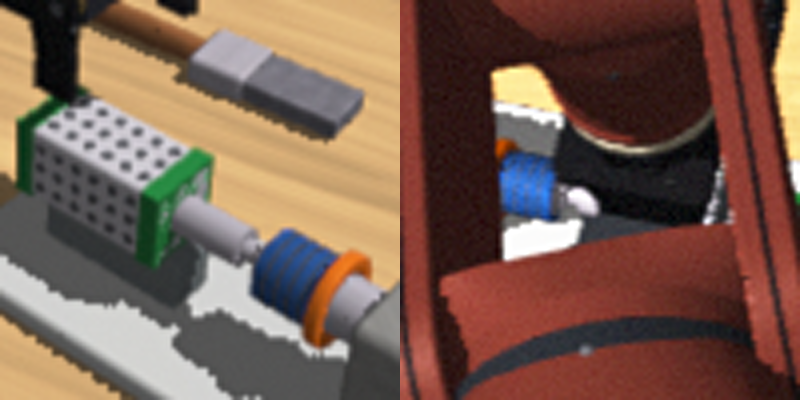

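The sleeve is home at crop (295,285). The grater is on the rest block with its shank mostly out. I'll grip it now.

>>> jog_arm:
  dp:
    - [-0.003, 0, 0.07]
    - [-0.003, 0, 0.14]
    - [-0.003, 0, 0.18]
    - [-0.003, 0, 0.197]
    - [-0.003, 0, 0.197]
  twist: [0, 0, 0, 0, 0]

```text
clock: 7.38
tcp_pos: [0.549, 0.1945, 0.0519]
eef_rot: [0.771, 0.637, -0.002, -0.001]
ft_force: [0.2, -0.1, -0.0]
opening: 0.087
```

>>> jog_arm:
  dp:
    - [0, 0, 0]
    - [0, 0, 0]
    - [0, 0, 0]
    - [0, 0, 0]
    - [0, 0, 0]
  twist: [0, 0, 0, 0, 0]
  hand: 0
  newtons: 30

```text
clock: 7.8
tcp_pos: [0.5517, 0.1939, 0.0559]
eef_rot: [0.772, 0.636, 0.001, 0.001]
ft_force: [0.4, 0.3, 0.4]
opening: 0.0614
```

>>> jog_arm:
  dp:
    - [0, 0, 0]
    - [0, 0, 0]
    - [0, 0, 0]
    - [0, 0, 0]
    - [0, 0, 0]
  twist: [0, 0, 0, 0, 0]

```text
clock: 8.22
tcp_pos: [0.5507, 0.1936, 0.0548]
eef_rot: [0.772, 0.636, -0.0, -0.0]
ft_force: [-3.0, 0.0, 4.0]
opening: 0.0456
```

>>> jog_arm:
  dp:
    - [-0.016, 0, 0]
    - [-0.036, 0, 0]
    - [-0.056, 0, 0]
    - [-0.076, 0, 0]
    - [-0.09, 0, 0]
  twist: [0, 0, 0, 0, 0]

```text
clock: 8.63
tcp_pos: [0.5422, 0.1481, 0.0548]
eef_rot: [0.772, 0.636, 0.0, 0.0]
ft_force: [-0.3, 2.6, 1.9]
opening: 0.0458
```

>>> jog_arm:
  dp:
    - [0, 0, -0.04]
    - [0, 0, -0.08]
    - [0, 0, -0.13]
    - [0, 0, -0.18]
    - [0, 0, -0.2]
  twist: [0, 0, 0, 0, 0]

```text
clock: 9.05
tcp_pos: [0.5432, 0.1484, 0.1572]
eef_rot: [0.772, 0.636, 0.001, 0.001]
ft_force: [0.2, 0.4, -2.8]
opening: 0.0458
```

```bash
python3 - <<'E'
from h import *
print(read_state()['opening'])
get_image('scene');d=place_of('grater','scene');print([(np.round(e['centre'],1).tolist(),round(e['conf'],2)) for e in d])
P=read_state()['tcp_pos'].copy() if hasattr(read_state()['tcp_pos'],'copy') else np.array(read_state()['tcp_pos']);P[2]+=.015;print(proj('scene',P))
T=loc(TR,[.07,-.03,.155])[0];print(T);go(*T,TR[2])
im=get_image('top');cv2.imwrite('pics/top4.png',im[:,:,::-1])
E
```

```text
0.045814049780105684
[([418.5, 218.5], 0.71), ([298.7, 208.8], 0.67)]
[[302.67654703 211.36204133]]
[ 0.52573941 -0.28301837  0.155     ]
dp [-0.8544  0.1305  0.0022] twist -0.0162 rows 10.4 tilt -1.0 t 9.15 f [ 1.1 -0.4 -2. ]
```

View pics/top4.png

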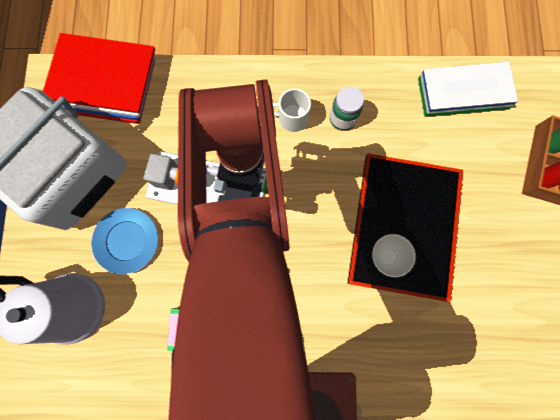

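The top picture shows the grater held over the station (205,185), with a clear path to the empty tray half at (415,200).

>>> jog_arm:
  dp:
    - [-0.06, 0.01, 0]
    - [-0.13, 0.02, 0]
    - [-0.2, 0.03, 0]
    - [-0.27, 0.04, 0]
    - [-0.34, 0.052, 0]
  twist: [-0.003, -0.006, -0.009, -0.012, -0.016]

```text
clock: 9.62
tcp_pos: [0.533, -0.0237, 0.1515]
eef_rot: [0.763, 0.646, -0.002, -0.002]
ft_force: [0.7, -0.1, -3.9]
opening: 0.0457
```

>>> jog_arm:
  dp:
    - [-0.07, 0.01, 0]
    - [-0.14, 0.02, 0]
    - [-0.21, 0.03, 0]
    - [-0.28, 0.04, 0]
    - [-0.35, 0.05, 0]
  twist: [0, 0, 0, 0, 0]

```text
clock: 10.03
tcp_pos: [0.5289, -0.2002, 0.1514]
eef_rot: [0.764, 0.646, -0.001, -0.002]
ft_force: [1.2, 0.1, -2.5]
opening: 0.0456
```

```bash
python3 -c "
from h import *
T=loc(TR,[.07,-.03,.12])[0];go(*T,TR[2])"
```

```text
dp [-0.1644  0.0216  0.0625] twist 0.0002 rows 2.1 tilt -1.0 t 10.0333 f [ 1.2  0.1 -2.5]
```

>>> jog_arm:
  dp:
    - [-0.06, 0.008, 0]
    - [-0.11, 0.015, 0.02]
    - [-0.15, 0.02, 0.04]
    - [-0.164, 0.021, 0.06]
    - [-0.164, 0.021, 0.065]
  twist: [0, 0, 0, 0, 0]

```text
clock: 10.45
tcp_pos: [0.5249, -0.2819, 0.1173]
eef_rot: [0.764, 0.645, -0.001, -0.003]
ft_force: [-1.4, 1.3, -2.7]
opening: 0.0457
```

```bash
python3 - <<'E'
from h import *
T=loc(TR,[.07,-.03,.016])[0]
o=np.zeros((400,800,3),np.uint8)
for i,(c,x,y) in enumerate((('scene',100,130),('top',330,130))):
    im=get_image(c);o[:,400*i:400*i+400]=cv2.resize(im[y:y+180,x:x+180,::-1],(400,400),interpolation=cv2.INTER_CUBIC)
    print(c,[(np.round(d['centre'],1).tolist(),round(d['conf'],2)) for d in place_of('grater',c)[:3]],proj(c,np.array(read_state()['tcp_pos'])+[0,0,.015]))
cv2.imwrite('pics/c5.png',o)
go(*T,TR[2])
E
```

```text
scene [([155.9, 173.2], 0.78), ([419.8, 214.4], 0.6)] [[158.14139509 170.5650444 ]]
top [([179.3, 324.2], 0.9), ([437.6, 192.4], 0.66)] [[437.41544134 189.67483767]]
dp [-0.0064 -0.0026  0.2109] twist 0.001 rows 2.5 tilt -1.0 t 10.65 f [-0.2  0.4 -1.6]
```

View pics/c5.png

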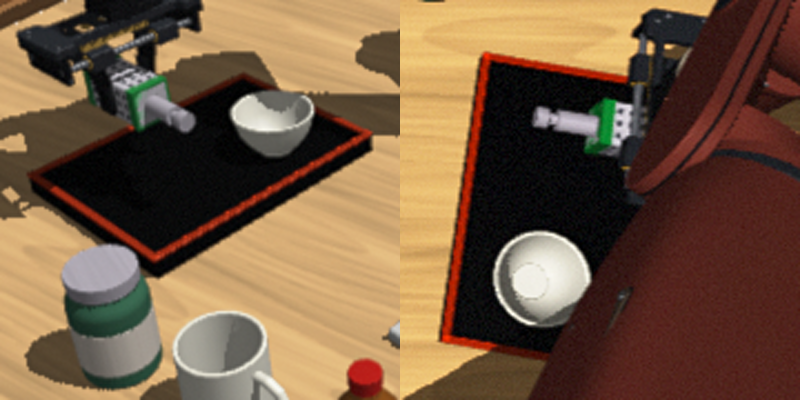

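The pictures show the grater level in the grip, shank towards the tray's near-left side (top crop 540,117), above the empty half and clear of the bowl (540,278). Now I'll lower it.

>>> jog_arm:
  dp:
    - [0, 0, 0.05]
    - [0, 0, 0.1]
    - [0, 0, 0.14]
    - [0, 0, 0.17]
    - [0, 0, 0.18]
  twist: [0, 0, 0, 0, 0]

```text
clock: 11.07
tcp_pos: [0.5267, -0.2794, 0.0299]
eef_rot: [0.763, 0.646, -0.0, -0.002]
ft_force: [-0.5, 0.2, -2.4]
opening: 0.046
```

>>> jog_arm:
  dp:
    - [0, 0, 0]
    - [0, 0, 0]
    - [0, 0, 0.004]
    - [0, 0, 0.008]
    - [0, 0, 0.012]
  twist: [0, 0, 0, 0, 0]

```text
clock: 11.48
tcp_pos: [0.5286, -0.2822, 0.0272]
eef_rot: [0.763, 0.646, 0.0, 0.001]
ft_force: [0.4, 0.7, -2.2]
opening: 0.0457
```

>>> jog_arm:
  dp:
    - [0, 0, 0.004]
    - [0, 0, 0.008]
    - [0, 0, 0.012]
    - [0, 0, 0.014]
    - [0, 0, 0.016]
  twist: [0, 0, 0, 0, 0]

```text
clock: 11.9
tcp_pos: [0.5276, -0.2817, 0.0178]
eef_rot: [0.763, 0.646, -0.0, -0.0]
ft_force: [0.4, -0.3, -2.0]
opening: 0.0461
```

>>> jog_arm:
  dp:
    - [0, 0, 0.001]
    - [0, 0, 0.002]
    - [0, 0, 0.003]
    - [0, 0, 0.004]
    - [0, 0, 0.004]
  twist: [0, 0, 0, 0, 0]

```text
clock: 12.32
tcp_pos: [0.5277, -0.2817, 0.016]
eef_rot: [0.763, 0.646, -0.0, -0.0]
ft_force: [1.1, -0.3, -2.2]
opening: 0.0461
```

>>> jog_arm:
  dp:
    - [0, 0, 0.001]
    - [0, 0, 0.002]
    - [0, 0, 0.003]
    - [0, 0, 0.003]
    - [0, 0, 0.003]
  twist: [0, 0, 0, 0, 0]

```text
clock: 12.73
tcp_pos: [0.5278, -0.2817, 0.0158]
eef_rot: [0.763, 0.646, -0.0, -0.0]
ft_force: [-4.3, 2.7, 7.6]
opening: 0.0459
```

Contact (the vertical force went from −2.2 to +7.6 N). I'll open the gripper, then rise.

>>> jog_arm:
  dp:
    - [0, 0, 0]
    - [0, 0, 0]
    - [0, 0, 0]
    - [0, 0, 0]
    - [0, 0, 0]
  twist: [0, 0, 0, 0, 0]
  hand: 1

```text
clock: 13.15
tcp_pos: [0.5278, -0.2817, 0.0145]
eef_rot: [0.763, 0.646, 0.0, 0.0]
ft_force: [0.4, 0.3, 0.0]
opening: 0.071
```

>>> jog_arm:
  dp:
    - [0, 0, 0]
    - [0, 0, 0]
    - [0, 0, 0]
    - [0, 0, 0]
    - [0, 0, -0.02]
  twist: [0, 0, 0, 0, 0]

```text
clock: 13.57
tcp_pos: [0.5262, -0.2807, 0.0227]
eef_rot: [0.763, 0.646, -0.001, -0.002]
ft_force: [-0.8, 0.2, -0.5]
opening: 0.0868
```

>>> jog_arm:
  dp:
    - [0, 0, -0.06]
    - [0, 0, -0.13]
    - [0, 0, -0.2]
    - [0, 0, -0.27]
    - [0, 0, -0.34]
  twist: [0, 0, 0, 0, 0]

```text
clock: 13.98
tcp_pos: [0.5276, -0.2816, 0.1971]
eef_rot: [0.763, 0.646, 0.0, 0.0]
ft_force: [-0.1, -0.3, 0.1]
opening: 0.0867
```

>>> jog_arm:
  dp:
    - [-0.06, 0, 0]
    - [-0.12, 0, 0]
    - [-0.18, 0, 0]
    - [-0.24, 0, 0]
    - [-0.24, 0, 0]
  twist: [0, 0, 0, 0, 0]

```text
clock: 14.4
tcp_pos: [0.5063, -0.4052, 0.1956]
eef_rot: [0.765, 0.644, -0.001, 0.001]
ft_force: [-1.1, 0.3, 0.3]
opening: 0.087
```

```bash
python3 - <<'E'
from h import *
im=get_image('scene');cv2.imwrite('pics/s6.png',cv2.resize(im[100:360,60:460,::-1],(800,520)))
for c in('scene','top'):
    if c=='top':get_image(c)
    print(c,[(np.round(d['centre'],1).tolist(),round(d['conf'],2)) for d in place_of('grater',c)[:3]],proj(c,[.5278,-.2817,.031]))
s=read_state();print(s['clock'],s['ft_force'],s['tcp_pos'])
E
```

```text
scene [([421.6, 215.6], 0.7), ([161.3, 205.2], 0.64)] [[163.96941083 204.50414813]]
top [([423.1, 198.8], 0.75), ([176.8, 327.5], 0.67)] [[422.09234068 198.97806809]]
14.6 [0.18189305 0.31975493 0.1719757 ] [ 0.50796041 -0.3992087   0.19475712]
```

View pics/s6.png

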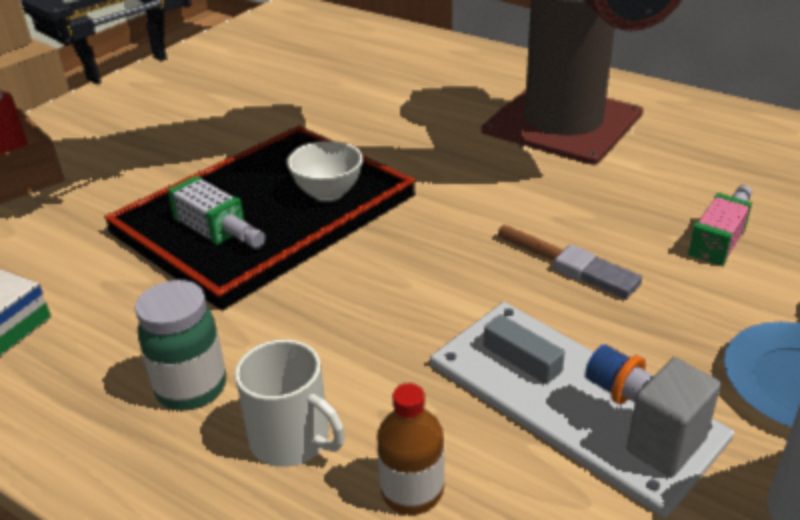

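The grater lies flat in the tray at crop (210,212). The sleeve is home, the bowl is at (325,170), and the gripper is clear of everything.

```bash
python3 -c "
from cell import *
print(close_job())"
```

```text
the job is handed in; nothing more can be done
None
```

The job is done and handed in, at about 14.6 s of the 53 s allowed. I pulled the blue sleeve back about 12 mm until the grater popped some 27 mm out, then let go and the sleeve sprang home. I then drew the grater about 45 mm further out and lowered it into the empty half of the tray, touching down at about 8 N, and released it.

- **Grater:** the last scene picture shows it lying flat between the tray walls. Both cameras' detections put it within about 3 px of where I set it down.
- **Sleeve:** it looks home in the last picture.
- **Other things:** the bowl and the table things in view look where they were. I checked them only by eye.
- **Robot:** the gripper is about 0.19 m up with near-zero wrist force, touching nothing.
- **Disagreements:** early position estimates from the two cameras differed by up to about 5 mm. The grips still closed on the expected widths, 39.5 mm for the sleeve and about 46 mm for the grater. In fitting the tray, the scene-camera corners missed by up to 5 px, so I used the top-camera fit, which was within 2 px.

No check failed.

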